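# Cock and fire the bench pin setter

### The job

Drive the proud steel pin home into the grey spring return drum with the bench pin setter: draw its sprung striker back by the handle until the sear catches, going easy on the rubber buffer behind it, and let go so that it stays cocked by itself. Then, with nothing on the handle, press the trip cap gently to fire it, so that the blow sends the pin in flush. Touch neither pin nor drum, and leave the other things on the bench where they lie.

Things in the scene. Friction and masses are not known exactly. Their poses are not given: they have to be found in the camera images.
- setter: the bench pin setter, fixed, on a dark steel base plate 100 x 335 x 12 mm. Origin on the bench under the rod, near its middle; y axis = firing direction (towards the drum), z up; its place and yaw vary. The rod axis runs along y, 52 mm above the bench. A grey housing, roof 74 mm high, 68 mm wide, covers y = -175 to -75 mm.
- striker: the sprung striker: 16 mm steel rod with a 26 mm hammer head, sliding along the setter's y. Origin on the rod axis under the handle: at rest at y = +22 mm in the setter frame (2.5 mm either way), the hammer face then about 2 mm short of the pin. Drawing it towards -y loads a spring of 0.26 N per mm of draw (no preload, 0.6 N friction).
- handle (a point): middle of the striker's upright handle paddle, 44 mm wide (setter x), 12 mm thick along the travel (y), spanning 73 to 117 mm above the bench; this point is 104 mm above the bench and moves with the striker. Above 75 mm there is 35 mm of free space before and behind it.
- sear (a point): the sear tip, 13 mm below the rod axis in the housing, on the trip plunger. The striker's hidden collar, set differently each time, is caught by it at 26 to 48 mm of draw. Over the last 24 mm the collar slides over it, pushing sear and cap down 5 mm (adds up to 3 N); it clicks up, and 2 to 3 mm on the collar meets the buffer. Caught, the striker eases forward 3 mm or so and the handle goes slack.
- trip: the trip plunger: round steel cap 30 mm across, standing out of the housing roof at y = -120 mm in the setter frame. Origin at the centre of the cap's top, 92 mm above the bench when up. Pressed, it goes down 10 mm to a dead stop against a spring of 3 N rising to 5.5 N (some 2 N more when cocked); the sear lets go after 5 to 6 mm.
- buffer: the black rubber buffer, 50 x 20 x 30 mm, inside the rear of the housing, which stops the collar. Origin at the middle of its front face, y = -141 mm in the setter frame. It gives way under load, pushing back about 4 N per mm of overdraw. It is marred if the striker is rammed into it with more than 10 N (2.5 mm of squeeze).
- drum: the heavy grey spring return drum, 80 mm across and 56 mm long, lying clamped in the setter's saddle with its axis along the setter's y at 52 mm height. Origin as the setter's origin; its near face is at y = +95 mm.
- pin: the 10 mm steel dowel pin in the middle of the drum's near face, standing about 6 to 7 mm proud towards the striker at the start. Origin at the centre of its struck end: at y = +88 to +89 mm in the setter frame when proud, +95 mm when flush. It sits tight (about 6 N), so that only a blow should move it.
- bushing_a: bystander: bronze bushing, 32 mm across, 26 mm high, upright on the bench beside the setter; origin at its underside.
- bushing_b: bystander: a second bronze bushing of the same size; origin at its underside.
- bracket: bystander: rusted steel angle bracket 75 x 45 mm, 61 mm high, on the bench at the robot's side of the setter; origin at its underside.
- cover: bystander: cracked white housing cover 85 x 120 x 30 mm; origin at its underside.

How it is judged (in metres and radians):
On the way, in this order (a step that is already met when the one before it is completed fails the run):
1. the striker is drawn at least 25 mm and held by its sear alone, nothing touching it, the pin still proud (y of striker in the frame of setter below -0.003 m and contact force between the fingers and striker below 0.1 N and y of pin in the frame of setter below 0.0905 m), for 0.3 s.
2. fired with nothing on the handle: the pin is driven in to within 1.5 mm of flush (y of pin in the frame of setter above 0.0935 m and contact force between the fingers and striker below 0.1 N), for 0.1 s.
At the end, for the whole second after the job is handed in: the pin is within 1.5 mm of flush with the drum's face, the striker is at rest at its forward place (not drawn by more than 8 mm) and the trip cap is back up (within 3 mm) (y of pin in the frame of setter above 0.0935 m and y of striker in the frame of setter above 0.014 m and linear speed of striker below 0.02 m/s and z of trip in the frame of setter above 0.089 m); the robot touches nothing.
It fails at once if the striker rammed into the rubber buffer with more than 10 N (contact force between striker and buffer above 10 N).
It fails at once if the trip cap pressed with more than 25 N (contact force between anything else and trip above 25 N).
It fails at once if the robot touches the pin or the drum (contact force between any of the arm, the fingers and pin above 0.5 N or contact force between any of the arm, the fingers and drum above 0.5 N).
It fails at once if a bystander moved by more than 20 mm (distance of any of bushing_a, bushing_b, bracket, cover from where it was at the start of the episode above 0.02 m).
It also fails if it takes over 56 s, if anything falls off the work surface, if the arm or the gripper's body presses on something with over 40 N, if the wrist force passes 120 N, or if a joint passes its speed limit or range.

### The arm

A 7-joint arm with a two-finger parallel gripper is mounted at the origin on the work surface. World frame = base frame: x ahead of the robot, y to its left, z up, the work surface at z = 0. Lengths are in m, angles in degrees, forces in N, time in s.
With the tool pointing down it reaches from about 0.425 to 0.875 m from the base axis. Payload 4.7 kg.
Tool frame: the origin (TCP) lies between the finger pads; the fingertips stand env.tip_reach ahead of it and the grasp point (between the pads) lies 2 mm behind it (env.tip_reach is the distance from the TCP to the fingertips, in m); z points along the fingers, y is the line along which they close (so a half turn about z gives the same grasp; the last joint's range is limited). The gripper opens to 87 mm and grips with 3 to 60 N. Pads are 19 mm wide; open, the fingers measure 117 mm over their backs; the gripper's body (75 mm by 190 mm) begins 51 mm behind the grasp point.
Start: joints at [-66.457, 18.392, -4.016, 83.108, 1.295, 78.541, -3.26], TCP at [0.251, 0.6, 0.24] pointing down, gripper open.
Joint ranges: [-163.93, 163.93], [-17.29, 119.83], [-79.2, 71.16], [3.27, 140.29], [-89.18, 269.18], [5.43, 117.66], [-154.24, 154.24]. Speed limits (degrees/s): [147.25, 147.25, 180, 180, 180, 180, 180].

### API

Orientations are given as [roll, pitch, yaw] about the fixed x, y, z axes, in that order (R = Rz(yaw) Ry(pitch) Rx(roll)).
In Python, from cell import env, read_camera gives the robot as it stands. The module is installed in compiled form; this text tells all that it offers.
- The arm moves only by the tool handwheel, called after "Emit:" as a command line: name --argument value ..., lists and objects as JSON in quotes. Schema: {"type":"object","properties":{"offsets":{"type":"array","items":{"type":"array","items":{"type":"array","items":{"type":"number"},"minItems":5,"maxItems":5},"minItems":1,"maxItems":8},"minItems":1,"maxItems":1},"squeeze":{"type":"number"},"only":{"type":"string"},"quiet":{"type":"boolean"},"lines":{"type":"string"}},"required":["offsets"],"additionalProperties":false}. offsets is a list that holds a single list of rows (three levels of brackets), with 1 to 8 rows, each of 5 numbers: dx, dy, dz in normalised numbers (1 is 0.8 m), then a turn about the tool's z in shares of 180 degrees (1.0 is 180 degrees), then the finger opening in m; each row is the pose to reach, as a shift and turn from the pose commanded when the call began, along the tool's axes at that moment; what a row does not reach only later rows make up. A row lasts 1/12 s, in which the tool goes at most 0.0417 m and 7.16 degrees, less where a joint would pass 70% of its speed; a pose out of reach is approached as far as the arm can. The fingers move at their own pace and stop on an object; squeeze is the grip in N (left out, the last holds). Time passes only in rows, so rows that do not move let the fingers close. The tool returns the time, the measured TCP pose, the force, the opening and the grip force at its end. only (a regular expression) keeps the lines of the reply that match it, lines (a string "A,B") keeps lines A to B, and quiet returns only ok. Input that does not fit is refused with a message, and nothing moves.
- env.get_obs(): the state, without advancing time (a new reading comes with each control period).
- read_camera(name): name is "scene" or "top" or "wrist"; returns a dict with "color" (400x640x3 uint8, blue, green, red), "fx", "fy", "cx", "cy" (pixels), "world_from_camera" (4x4, takes a point from camera to world coordinates). Camera axes: x right, y down, z forward; pixel columns grow to the right and rows downward; lengths in m; the calibration is good to about 2 mm. A picture is of the moment at which its call begins. There is no depth.
- env.sign_off(): hands the job in; it is judged then, once.
The state is a dict: "time_s": time; "qpos": joint angles; "joint_velocities": joint speeds; "effort": joint torques, N m; "tool_pos": TCP position; "tool_rot": TCP orientation; "force": force on the tool from outside, world axes, zero at the start; "wrist_torque": the same for the moment, N m; "grip_width": finger opening in m; "grasp_force": force on a finger pad.
Only numpy, scipy, OpenCV 4.12 (cv2) and the standard library are available. Lean on these libraries where they do the work, as an engineer would, in place of code of your own. Each camera call takes 0.05 s, during which the arm holds its last target. There are 200 camera calls.

## Working session

There is one attempt and no reset: what is moved stays moved. The work goes in short steps, Python scripts to look and compute and a tool call to move; the robot and the scene stay as the last step left them, time stands still between calls to the robot, and variables do not carry over. Pictures are saved under pics/ and viewed, at most 10 in all, crops included, and the job is handed in when it is done.

```bash
mkdir -p pics; python3 - <<'E'
from cell import env, read_camera
import cv2,numpy as np
for n in("top","scene"):
    c=read_camera(n);cv2.imwrite(f"pics/{n}1.png",c["color"]);print(n,c["fx"],c["fy"],c["cx"],c["cy"],np.round(c["world_from_camera"],3).tolist())
o=env.get_obs();print(o,env.tip_reach)
E
```

```text
top 488.13372509026624 488.13372509026624 320.76097508108734 208.03704136224022 [[0.006, -0.997, 0.075, 0.465], [-1.0, -0.006, -0.001, -0.063], [0.002, -0.075, -0.997, 1.098], [0.0, 0.0, 0.0, 1.0]]
scene 382.18978102894835 382.18978102894835 310.93994910906815 204.03799696381174 [[0.24, 0.596, -0.767, 1.133], [0.971, -0.148, 0.189, -0.176], [-0.001, -0.789, -0.614, 0.552], [0.0, 0.0, 0.0, 1.0]]
{'time_s': 0.1, 'qpos': array([-66.45760224,  18.43255802,  -4.01681097,  83.1657543 ,
         1.29472142,  78.54211392,  -3.26118095]), 'joint_velocities': array([-0.14544039, -0.08601865, -0.08340489, -0.08865932,  0.16330138,
        0.07806861,  0.03784414]), 'effort': array([ 5.06768611e-04, -4.92571914e+01, -4.05533044e-01, -3.13398170e+01,
       -6.41585095e-02,  3.95477400e-02,  1.07989895e-04]), 'tool_pos': array([0.25105354, 0.5990646 , 0.23861551]), 'tool_rot': array([-1.79904794e+02,  4.77685777e-03,  1.57267131e+02]), 'force': array([-0.42666412, -0.17615579,  0.02563468]), 'wrist_torque': array([-0.04481877,  0.08296154,  0.00179174]), 'grasp_force': 0.0, 'grip_width': 0.08692162088331162} 0.017
```

View pics/top1.png

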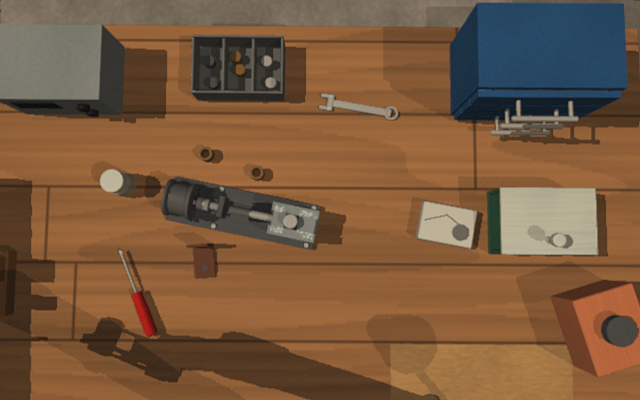

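View pics/scene1.png

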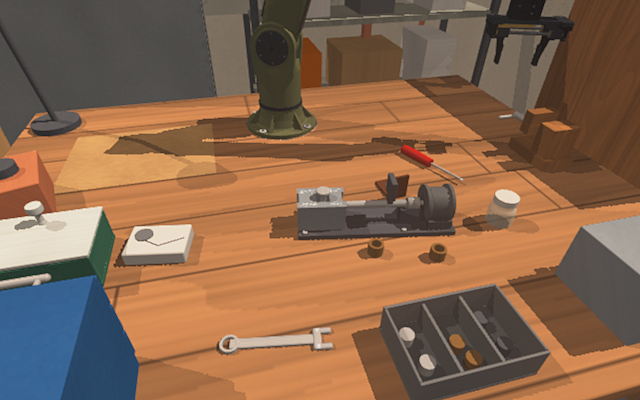

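The top view shows the setter with its drum at about (190,200), the handle near (215,205), and the trip cap at about (291,221). The bracket is at (205,262) and the bushings are at (207,154) and (257,173). The scene view agrees. I'll enlarge the setter next.

```bash
python3 - <<'E'
import cv2,numpy as np
a=cv2.imread("pics/top1.png")[168:258,150:340];b=cv2.imread("pics/scene1.png")[165:245,290:465]
a=cv2.resize(a,None,fx=4,fy=4,interpolation=cv2.INTER_CUBIC)[:300]
b=cv2.resize(b,(760,347),interpolation=cv2.INTER_CUBIC)[:300]
a=cv2.convertScaleAbs(a,alpha=1.6,beta=15)
cv2.imwrite("pics/crop1.png",np.vstack([a,cv2.convertScaleAbs(b,alpha=1.5,beta=10)]))
E
```

```text
(no output)
```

View pics/crop1.png

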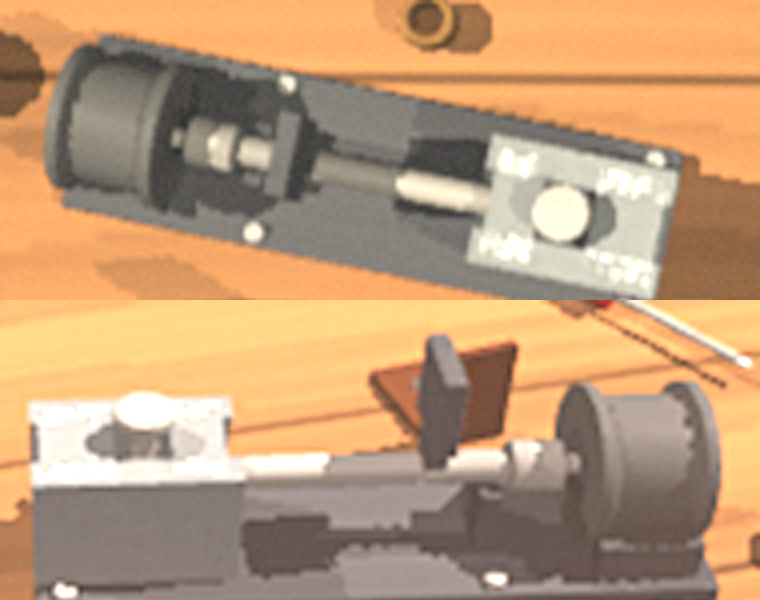

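The crop shows the cap centre at about crop (561,213), the paddle's top face at about (286,153), and the plate's far edge running from (105,37) to (683,155). Now I'll cast rays to get the setter frame.

```bash
cat > h.py <<'E'
import numpy as np
from cell import env, read_camera
def ray(c,u,v):
    T=np.array(c["world_from_camera"]);return T[:3,3],T[:3,:3]@[(u-c["cx"])/c["fx"],(v-c["cy"])/c["fy"],1]
def at(c,u,v,z):
    o,d=ray(c,u,v);return o+d*(z-o[2])/d[2]
E
python3 - <<'E'
from h import *
import cv2
c=read_camera("top");s=read_camera("scene")
f=lambda x,y:(150+(x+.5)/4-.5,168+(y+.5)/4-.5)
g=lambda x,y:(290+(x+.5)*175/760-.5,165+(y-300+.5)*80/347-.5)
def blob(c,u,v,thr,r=12):
    im=c["color"].min(axis=2);p=im[v-r:v+r,u-r:u+r];n,l,st,ce=cv2.connectedComponentsWithStats((p>thr).astype('uint8'))
    k=l[r,r];return ce[k]+[u-r,v-r],st[k]
im=c["color"].min(axis=2);print(im[221,283:299],im[214:230,290])
cap=at(c,*f(561,213),.092);h=at(c,*f(286,153),.117)
print("cap",cap,"scene",at(s,*g(147,410),.092));print("h top",h,"scene paddle top mid",at(s,*g(447,350),.117))
d=h-cap;print(np.linalg.norm(d[:2]),np.degrees(np.arctan2(d[1],d[0])))
e=at(c,*f(105,37),.012)-at(c,*f(683,155),.012);print("edge",np.linalg.norm(e),np.degrees(np.arctan2(e[1],e[0])))
for n,(x,y) in dict(r1=(492,135),r2=(680,170),r3=(470,262),r4=(655,298)).items(): print(n,at(c,*f(x,y),.074))
for p in [(205,262,.061),(207,154,.026),(257,173,.026)]:print(at(c,*p))
E
```

```text
[131 139 135 132 131 132 133 134 134 133 134 134 134 126  78  62] [102 130 132 133 133 134 134 134 132 133 132 133 136 126  92  89]
cap [ 0.51407808 -0.00141671  0.092     ] scene [0.5185339  0.00190727 0.092     ]
h top [0.54229852 0.13588143 0.117     ] scene paddle top mid [0.5393985  0.14221867 0.117     ]
0.14016836490350812 78.38511558725286
edge 0.33045129694921144 78.76969986400024
r1 [0.5558202  0.03643975 0.074     ]
r2 [ 0.53794363 -0.06262     0.074     ]
r3 [0.48898152 0.04707738 0.074     ]
r4 [ 0.4707383  -0.04994517  0.074     ]
[0.4275993  0.17878817 0.061     ]
[0.66473723 0.18815194 0.026     ]
[0.62289797 0.07653564 0.026     ]
```

Careful with the scale: shifts go in shares of 0.8 m and turns go in shares of 180 degrees. That gives: -0.442 m / 0.8 = -0.5525, 0.04 m / 0.8 = 0.05, 78.3 degrees / 180 = 0.435.

Emit:
handwheel --offsets '[[[-0.5525,-0.3613,0.05,0.435,0],[-0.5525,-0.3613,0.05,0.435,0],[-0.5525,-0.3613,0.05,0.435,0],[-0.5525,-0.3613,0.05,0.435,0],[-0.5525,-0.3613,0.05,0.435,0],[-0.5525,-0.3613,0.05,0.435,0],[-0.5525,-0.3613,0.05,0.435,0],[-0.5525,-0.3613,0.05,0.435,0]]]' --squeeze 30

```text
time_s: 0.87
tool_pos: [0.4382, 0.3223, 0.2143]
tool_rot: [180.0, -0.0, 99.6]
force: [0.4, 0.0, 0.4]
grip_width: 0.0419
grasp_force: 0.0
```

Converted, -0.173 m / 0.8 = -0.2163, 0.078 m / 0.8 = 0.0975, 21 degrees / 180 = 0.1167.

Emit:
handwheel --offsets '[[[-0.2163,0.0975,0.015,0.1167,0],[-0.2163,0.0975,0.015,0.1167,0],[-0.2163,0.0975,0.015,0.1167,0],[-0.2163,0.0975,0.015,0.1167,0],[-0.2163,0.0975,0.015,0.1167,0],[-0.2163,0.0975,0.015,0.1167,0],[-0.2163,0.0975,0.015,0.1167,0]]]' --squeeze 30

```text
time_s: 1.45
tool_pos: [0.5448, 0.1655, 0.2021]
tool_rot: [-180.0, 0.0, 78.7]
force: [0.1, 0.8, -1.5]
grip_width: 0.0015
grasp_force: 0.0
```

```bash
python3 - <<'E'
from h import *
import cv2
o=env.get_obs();print(o["tool_pos"],o["tool_rot"])
a=read_camera("top")["color"][150:260,140:340];b=read_camera("scene")["color"][120:250,280:480]
cv2.imwrite("pics/two.png",np.vstack([cv2.resize(x,None,fx=2.4,fy=2.4,interpolation=2) if 0 else cv2.resize(x,(480,int(480*x.shape[0]/200)),interpolation=2) for x in(a,b)]))
E
```

```text
[0.54482168 0.1654771  0.20211759] [-1.79980597e+02  2.42996197e-02  7.87417699e+01]
```

View pics/two.png

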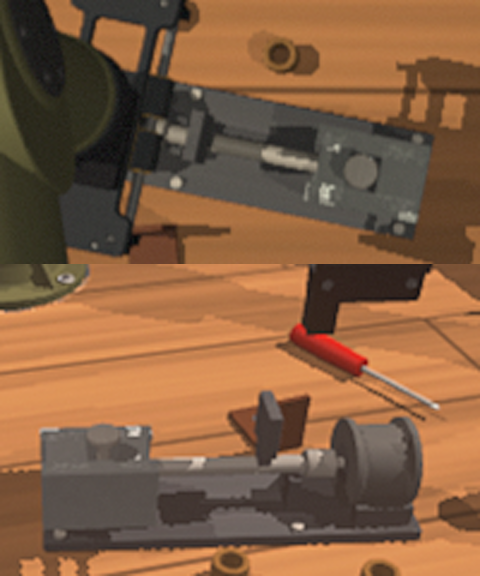

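Top view: the fingers are over the gap between paddle and drum, at about (150,140). The scene view shows the gap clear, so I'll lower.

Converted, 0.097 m / 0.8 = 0.1213, 0.08 m / 0.8 = 0.1.

Emit:
handwheel --offsets '[[[0,0.0025,0.05,0,0],[0,0.0025,0.1,0,0],[0,0.0025,0.1213,0,0],[0,0.0025,0.1213,0,0],[0,0.0025,0.1213,0,0],[0,0.0025,0.1213,0,0]]]' --squeeze 30

```text
time_s: 2.05
tool_pos: [0.5471, 0.1685, 0.1072]
tool_rot: [179.9, -0.1, 79.1]
force: [-0.2, 0.0, 1.2]
grip_width: 0.001
grasp_force: 0.0
```

Emit:
handwheel --offsets '[[[-0.005,0,0,0,0],[-0.0088,0,0,0,0],[-0.0113,0,0,0,0],[-0.0138,0,0,0,0],[-0.0163,0,0,0,0],[-0.0163,0,0,0,0]]]'

```text
time_s: 2.55
tool_pos: [0.544, 0.1538, 0.1058]
tool_rot: [180.0, -0.0, 78.9]
force: [-0.3, 0.8, 0.6]
grip_width: 0.0005
grasp_force: 0.0
```

Converted, -0.012 m / 0.8 = -0.015, -0.006 m / 0.8 = -0.0075.

Emit:
handwheel --offsets '[[[-0.0025,0,0,0,0],[-0.005,0,0,0,0],[-0.0075,0,0,0,0],[-0.01,0,0,0,0],[-0.0125,0,0,0,0],[-0.0138,0,0,0,0],[-0.015,0,0,0,0],[-0.015,0,0,0,0]]]'

```text
time_s: 3.22
tool_pos: [0.5419, 0.144, 0.1057]
tool_rot: [179.9, -0.1, 79.0]
force: [1.1, 4.6, 0.3]
grip_width: 0.0002
grasp_force: 2.6
```

Emit:
handwheel --offsets '[[[-0.0025,0,0,0,0],[-0.005,0,0,0,0],[-0.0075,0,0,0,0],[-0.0088,0,0,0,0],[-0.01,0,0,0,0],[-0.0113,0,0,0,0],[-0.0113,0,0,0,0],[-0.0113,0,0,0,0]]]'

```text
time_s: 3.88
tool_pos: [0.5403, 0.1363, 0.1057]
tool_rot: [179.9, -0.2, 79.1]
force: [1.9, 7.4, -0.9]
grip_width: 0.0005
grasp_force: 3.7
```

Converted, -0.003 m / 0.8 = -0.0038, -0.002 m / 0.8 = -0.0025.

Emit:
handwheel --offsets '[[[-0.0013,0,0,0,0],[-0.0025,0,0,0,0],[-0.0038,0,0,0,0],[-0.0038,0,0,0,0],[-0.0038,0,0,0,0]]]'

```text
time_s: 4.3
tool_pos: [0.5398, 0.1336, 0.1057]
tool_rot: [179.9, -0.2, 79.1]
force: [2.3, 7.3, -1.9]
grip_width: 0.0002
grasp_force: 4.0
```

Emit:
handwheel --offsets '[[[-0.0013,0,0,0,0],[-0.0025,0,0,0,0],[-0.0038,0,0,0,0],[-0.0038,0,0,0,0],[-0.0038,0,0,0,0]]]'

```text
time_s: 4.72
tool_pos: [0.5392, 0.1307, 0.1057]
tool_rot: [179.9, -0.2, 79.1]
force: [2.4, 7.6, -0.8]
grip_width: 0.0004
grasp_force: 4.0
```

Emit:
handwheel --offsets '[[[-0.0013,0,0,0,0],[-0.0025,0,0,0,0],[-0.0025,0,0,0,0],[-0.0025,0,0,0,0],[-0.0025,0,0,0,0]]]'

```text
time_s: 5.13
tool_pos: [0.5389, 0.1291, 0.1057]
tool_rot: [179.9, -0.3, 79.1]
force: [3.2, 8.4, -1.3]
grip_width: 0.0008
grasp_force: 4.3
```

Converted, -0.0015 m / 0.8 = -0.0019, -0.001 m / 0.8 = -0.0013.

Emit:
handwheel --offsets '[[[-0.0013,0,0,0,0],[-0.0019,0,0,0,0],[-0.0019,0,0,0,0],[-0.0019,0,0,0,0]]]' --lines "1,4"

```text
time_s: 5.47
tool_pos: [0.5386, 0.1278, 0.1058]
tool_rot: [179.9, -0.3, 79.1]
force: [3.6, 9.0, -2.7]
```

Emit:
handwheel --offsets '[[[-0.0013,0,0,0,0],[-0.0019,0,0,0,0],[-0.0019,0,0,0,0],[-0.0019,0,0,0,0]]]' --lines "1,4"

```text
time_s: 5.8
tool_pos: [0.5384, 0.1265, 0.1058]
tool_rot: [179.9, -0.3, 79.1]
force: [3.0, 8.5, -2.1]
```

```bash
cat > cap.py <<'E'
from h import *
import cv2,sys
f=read_camera("scene")["color"]
cv2.imwrite(sys.argv[1],cv2.resize(f[165:245,290:465],None,fx=4,fy=4,interpolation=2))
o=env.get_obs();d=np.array([.191,.982]);print(o["time_s"],(o["tool_pos"][:2]-[.538,.117])@d,o["force"][:2]@d)
# cap edge rows: blurred column profile at the cap
p=f[165:200,318:330].min(axis=2).mean(1);print(np.round(p).astype(int))
E
python3 cap.py pics/c1.png
```

```text
5.85 0.009395760646337943 8.699777963764104
[ 86  88  90  90  90  90  90  90  90  90  89  90  90  90  88  85  86  85
  84  84  87  87  89  96 103 105 104 104 105 104 101  90  80  78  78]
```

Converted, -0.0015 m / 0.8 = -0.0019, -0.001 m / 0.8 = -0.0013.

Emit:
handwheel --offsets '[[[-0.0013,0,0,0,0],[-0.0019,0,0,0,0],[-0.0019,0,0,0,0],[-0.0019,0,0,0,0]]]' --lines "1,4"

```text
time_s: 6.18
tool_pos: [0.5381, 0.125, 0.1058]
tool_rot: [179.9, -0.3, 79.1]
force: [1.9, 8.7, -1.1]
```

Emit:
handwheel --offsets '[[[-0.0013,0,0,0,0],[-0.0019,0,0,0,0],[-0.0019,0,0,0,0],[-0.0019,0,0,0,0]]]' --lines "1,4"

```text
time_s: 6.52
tool_pos: [0.5377, 0.1232, 0.1057]
tool_rot: [179.9, -0.3, 79.1]
force: [2.6, 8.2, -1.8]
```

```bash
python3 cap.py pics/c2.png
```

```text
6.5667 0.006025634423518086 8.866509856925846
[ 86  88  90  90  90  89  90  90  90  89  90  89  90  90  88  85  86  85
  83  84  86  92 101 104 104 104 104 104 101  90  80  77  77  78  79]
```

```bash
python3 - <<'E'
import cv2,numpy as np
print(cv2.imread("pics/scene1.png")[165:200,318:330].min(axis=2).mean(1).astype(int))
a=[cv2.imread(f"pics/{n}.png")[60:300,:300] for n in("c1","c2")]
a.insert(0,cv2.resize(cv2.imread("pics/scene1.png")[165:245,290:465],None,fx=4,fy=4,interpolation=2)[60:300,:300])
E
```

```text
[ 79  81  83  83  83  82  83  84  83  82  83  83  83  83  81  79  79  79
  78  77  75 109 157 170 168 168 168 168 153 115  80  75  76  78  77]
```

The cap's edges are back at their rest rows, having been about 2 px lower one step earlier. The sear has clicked, so I'll ease forward.

Converted, 0.006 m / 0.8 = 0.0075, 0.005 m / 0.8 = 0.0063.

Emit:
handwheel --offsets '[[[0.0013,0,0,0,0],[0.0025,0,0,0,0],[0.0038,0,0,0,0],[0.005,0,0,0,0],[0.0063,0,0,0,0],[0.0075,0,0,0,0],[0.0075,0,0,0,0],[0.0075,0,0,0,0]]]'

```text
time_s: 7.23
tool_pos: [0.538, 0.125, 0.1052]
tool_rot: [-180.0, 0.1, 78.9]
force: [1.4, 0.5, 0.6]
grip_width: 0.0006
grasp_force: 0.5
```

```bash
python3 cap.py pics/c3.png
```

```text
7.2833 0.007831777614151575 0.7965559818946235
[ 86  88  90  90  90  89  90  91  90  90  89  90  90  90  87  85  87  86
  83  84  86  92 101 104 104 104 104 104 101  90  80  77  78  78  78]
```

Converted, 0.014 m / 0.8 = 0.0175, 0.01 m / 0.8 = 0.0125.

Emit:
handwheel --offsets '[[[0.0038,0,0,0,0],[0.0075,0,0,0,0],[0.0125,0,0,0,0],[0.0175,0,0,0,0],[0.0175,0,0,0,0]]]' --lines "1,4"

```text
time_s: 7.7
tool_pos: [0.5409, 0.1408, 0.1053]
tool_rot: [-180.0, -0.0, 79.1]
force: [-0.1, 0.0, 0.3]
```

Emit:
handwheel --offsets '[[[0,0,-0.05,0,0],[0,0,-0.1,0,0],[0,0,-0.1063,0,0],[0,0,-0.1063,0,0],[0,0,-0.1063,0,0],[0,0,-0.1063,0,0]]]' --lines "1,4"

```text
time_s: 8.2
tool_pos: [0.5399, 0.1393, 0.1889]
tool_rot: [-179.9, 0.1, 79.0]
force: [0.1, -0.3, -0.7]
```

```bash
python3 cap.py pics/c4.png
```

```text
8.25 0.022151297000296475 0.590425663780776
[ 86  88  90  90  89  89  90  90  90  89  89  89  90  90  87  85  86  85
  83  84  86  92 103 106 104 104 104 104 101  90  80  77  77  78  78]
```

View pics/c4.png

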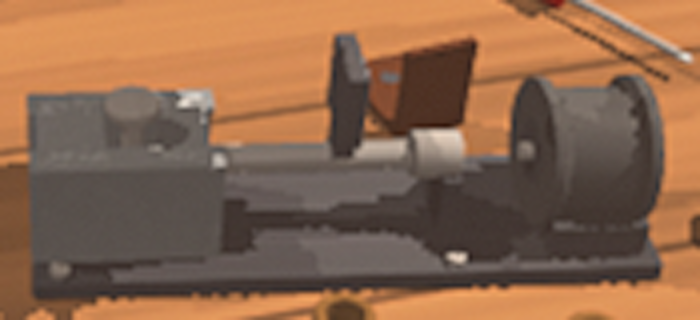

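The striker stays cocked with nothing on it: the head is at (435,150), clear of the proud pin at (525,150). Next I'll move over the cap.

Converted, -0.142 m / 0.8 = -0.1775, -0.12 m / 0.8 = -0.15.

Emit:
handwheel --offsets '[[[-0.05,0.0025,0,0,0],[-0.1,0.0025,0,0,0],[-0.15,0.0025,0,0,0],[-0.1775,0.0025,0,0,0],[-0.1775,0.0025,0,0,0],[-0.1775,0.0025,0,0,0],[-0.1775,0.0025,0,0,0]]]' --lines "1,4"

```text
time_s: 8.83
tool_pos: [0.5153, 0.0008, 0.1894]
tool_rot: [-179.9, -0.0, 79.0]
force: [-0.0, -0.3, 0.1]
```

Emit:
handwheel --offsets '[[[0,0,0.0375,0,0],[0,0,0.0625,0,0],[0,0,0.0813,0,0],[0,0,0.09,0,0],[0,0,0.09,0,0],[0,0,0.09,0,0]]]' --lines "1,4"

```text
time_s: 9.33
tool_pos: [0.5159, 0.0007, 0.1183]
tool_rot: [-180.0, 0.0, 79.1]
force: [0.1, 0.6, 0.4]
```

Emit:
handwheel --offsets '[[[0,0,0.0038,0,0],[0,0,0.0075,0,0],[0,0,0.01,0,0],[0,0,0.0125,0,0],[0,0,0.015,0,0],[0,0,0.015,0,0],[0,0,0.015,0,0]]]' --lines "1,4"

```text
time_s: 9.92
tool_pos: [0.5161, -0.0002, 0.1073]
tool_rot: [180.0, -0.0, 79.0]
force: [-1.1, 1.1, 5.1]
```

Emit:
handwheel --offsets '[[[0,0,0.0013,0,0],[0,0,0.0025,0,0],[0,0,0.0038,0,0],[0,0,0.0038,0,0],[0,0,0.0038,0,0]]]' --lines "1,4"

```text
time_s: 10.33
tool_pos: [0.5161, -0.0002, 0.104]
tool_rot: [179.9, -0.0, 79.0]
force: [-0.7, -0.0, 5.2]
```

```bash
python3 cap.py pics/c5.png|head -1
```

```text
10.3833 -0.11926765001726192 0.4703323964465267
```

Contact is about 5 N and the cap is down about 5 mm. I'll press a little further.

Emit:
handwheel --offsets '[[[0,0,0.0013,0,0],[0,0,0.0019,0,0],[0,0,0.0025,0,0],[0,0,0.0025,0,0],[0,0,0.0025,0,0]]]' --lines "1,4"

```text
time_s: 10.8
tool_pos: [0.5161, -0.0002, 0.1015]
tool_rot: [180.0, -0.0, 79.0]
force: [0.2, 0.0, 3.6]
```

```bash
python3 cap.py pics/c6.png|head -1
```

```text
10.85 -0.11930010258714288 0.09041072333027472
```

View pics/c6.png

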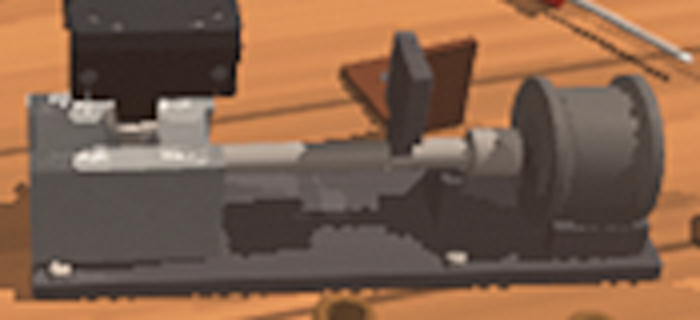

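The striker has fired: the paddle is back forward at (408,90). I'll raise clear and check the pin.

Converted, -0.12 m / 0.8 = -0.15, -0.1 m / 0.8 = -0.125.

Emit:
handwheel --offsets '[[[0,0,-0.0125,0,0],[0,0,-0.0375,0,0],[0,0,-0.0875,0,0],[0,0,-0.125,0,0],[0,0,-0.15,0,0],[0,0,-0.15,0,0],[0,0,-0.15,0,0]]]' --lines "1,4"

```text
time_s: 11.43
tool_pos: [0.5158, -0.0004, 0.2223]
tool_rot: [179.9, -0.0, 79.0]
force: [-0.2, -0.2, -0.1]
```

```bash
python3 cap.py pics/c7.png; python3 - <<'E'
from h import *
import cv2
n=read_camera("top")["color"][175:225,155:235];o=cv2.imread("pics/top1.png")[175:225,155:235]
s=read_camera("scene")["color"][185:235,375:455];p=cv2.imread("pics/scene1.png")[185:235,375:455]
k=lambda i:cv2.convertScaleAbs(cv2.resize(i,(400,250),interpolation=2),alpha=1.6)
cv2.imwrite("pics/ba.png",np.vstack([np.hstack([k(o),k(n)]),np.hstack([k(p),k(s)])]))
E
```

```text
11.4833 -0.11963197647308363 0.420578283437756
[ 83  84  87  88  87  86  87  88  87  86  86  87  87  87  85  82  84  82
  81  81  78 114 163 178 176 175 175 174 160 120  83  78  79  82  81]
```

View pics/ba.png

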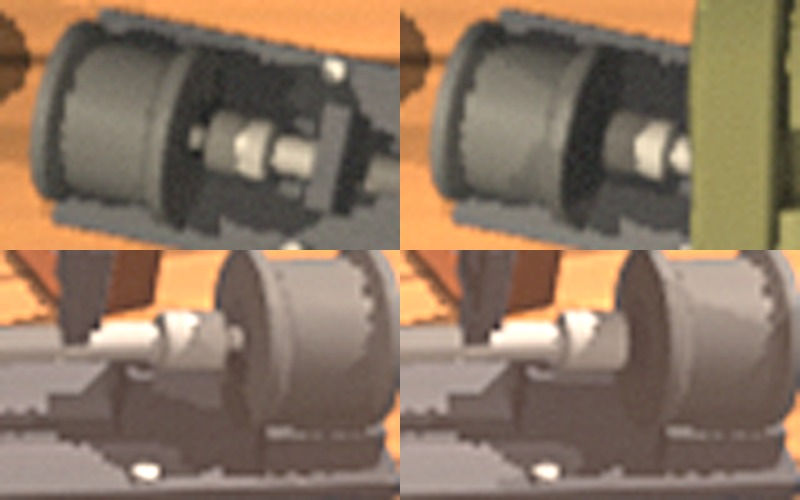

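The before and after pair shows the pin, once visible at (235,340) and (197,135), is gone. The striker is at its rest place and the cap is back up, so I'll hand in.

```bash
python3 -c "
from cell import env
print(env.sign_off())"
```

```text
the job is handed in; nothing more can be done
None
```

I cocked the striker until the sear held it on its own, then fired it by pressing the trip cap at about 5 N. In the camera images the pin no longer stands proud, the striker is at rest forward and the cap is back up; the job is handed in, but sign-off returned no verdict.

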